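# Align the quarter-turn fasteners and hold the access panel shut

## Robot

A 7-joint arm with a two-finger parallel gripper is mounted at the origin on a cart in front of the work surface, level with it; the furniture and walls round the work are solid. World frame = base frame: x ahead of the robot, y to its left, z up, the work surface at z = 0. Lengths are in m, angles in rad, forces in N, time in s.
With the tool pointing down it reaches from about 0.35 to 0.9 m from the base axis. Payload 8.1 kg.
Tool frame: the origin (TCP) lies midway between the tips of the shut fingers; the grasp point (between the pads) lies 19 mm behind it; z points along the fingers, y is the direction in which the jaws open and shut (so a half turn about z gives the same grasp; the last joint's range is limited). The gripper opens to 85 mm and grips with 20 to 120 N. Pads are 22 mm wide; open, the fingers measure 114 mm over their backs; the gripper's body (76 mm by 85 mm) begins 54 mm behind the grasp point. The pads swing forward as they close: fully open they stand 13 mm farther back than shut.
Start: joints at [1.073, 0.434, 0.025, 1.573, -0.012, 1.134, -0.075], TCP at [0.24, -0.577, 0.231] pointing down, gripper open.
Joint ranges: [-2.62, 2.62], [-0.44, 2.09], [-1.27, 1.32], [0.08, 2.57], [-1.32, 4.46], [0.12, 2], [-2.74, 2.74]. Speed limits (rad/s): [2.22, 2.22, 3.01, 3.01, 3.14, 3.14, 3.14].

## Interface

Orientations are given as a unit quaternion [x, y, z, w].
In Python, from plant import env, optics gives the robot as it stands.
- The arm moves only by the tool step_arm, never from a script. Its argument "rows" is a list of rows, each a list of 3 entries, a list of its own where there are three numbers: the turn, a rotation vector about the world's x, y, z in degrees, then the shift along the world's x, y, z in mm, then the finger opening in mm, from 0 to 85.4. A call has 1 to 8 rows; each row shifts and turns the commanded pose from where the row before left it; what a row does not reach is not made up. A row lasts 1/10 s, in which the tool goes at most 50 mm and 8.59 degrees, less where a joint would pass 70% of its speed; a pose out of reach is approached as far as the arm can. A call with a gripper value outside its range is refused whole. The fingers move at their own pace and stop on an object; "squeeze" is the grip in N (left out, the last holds). Time passes only in rows, so rows that do not move let the fingers close. It gives the time, the measured TCP pose, the force and the opening at its end, in the units of the state.
- env.sense(): the state, without advancing time (a new reading comes with each control period).
- optics.grab_frame(name): name is "scene" or "top" or "wrist"; returns the picture (420x560x3 uint8, red, green, blue); there is no depth.
- optics.camera_info(name): a dict with "K" (3x3 intrinsics, pixels), "k1" (the pictures are not rectified: a ray, as slopes to the right and down, at radius r is drawn at 1 + k1 r^2 times it, then the intrinsics apply), "rvec" (rotation vector, rad) and "tvec" (3), from world to camera coordinates, as OpenCV has them; the wrist camera has in their place "tool_from_camera" (4x4, takes a point from camera to tool coordinates, whose origin is the TCP and whose axes are the flange's). Camera axes: x right, y down, z forward; pixel columns grow to the right and rows downward; lengths in m; the calibration is good to about 2 mm. A picture is of the moment at which its call begins: read the wrist's pose just before it. camera_info takes no time and is no camera call.
- env.close_job(): hands the job in, once; it reports no verdict.
The state is a dict: "time": time; "qpos": joint angles; "joint_vel": joint speeds; "joint_torque": joint torques, N m; "eef_pos": TCP position; "eef_rot": TCP orientation; "wrist_force": force on the tool from outside, world axes, zero at the start; "ft_torque": the same for the moment, N m; "grip_width": finger opening in m.
Only numpy, scipy, OpenCV 4.12 (cv2) and the standard library are available. Lean on these libraries where they do the work, as an engineer would, in place of code of your own. Each camera call takes 0.05 s, during which the arm holds its last target. There are 200 camera calls.

## Task

Close up the access panel on the grey housing: turn both red quarter-turn wings until the white slot line on each is in line with the yellow marks on the panel, then press the panel down against its springy seal until it is fully home, flush with the housing's rim. Finish while still holding it pressed down with the fingers, and leave the tape roll, the pot and the cutters beside the housing alone.

Things in the scene. Friction and masses are not known exactly. Their poses are not given: they have to be found in the camera images.
- housing: grey box, fixed to the bench, 150 x 230 x 56 mm (x, y, z), open on top; origin at the centre of its underside, z up. Rim 12 mm wide, its top 56 mm above the origin; opening 126 x 206 mm. Inside, under each fastener, is a steel receptacle with a slot along y: the stud's cross pin enters it only when the wing lies along y, else the panel can go down only 1 to 2 mm
- panel: loose aluminium panel, 123 x 203 x 10 mm, about 0.25 kg, in the housing's opening with 1.5 mm play, axes as the housing's; origin at the centre of its underside. It rests on a sprung black seal: underside 52 mm above the housing's origin at the start (top 6 mm proud of the rim), 46 mm when fully home on a rigid ledge (top flush). Pushing it home takes about 10 N; let go, it springs up again
- press_point (a point): centre of the panel's top face, marked by a black disc 32 mm across: where to press; 10 mm above panel's origin
- turn_left (a joint): turn of the left fastener relative to the panel, rad, counter-clockwise seen from above is positive; 0 = the wing (and its white slot line) lies along the panel's y axis, in line with the yellow marks; limits -1.7 and 1.7; starts between -1.3 and -0.75; light even friction (0.05 N m), stays where it is left
- grip_left (a point): point to grip on the left fastener's red wing, on its turning axis, 26 mm above the panel's top, +62 mm from the panel's centre along the panel's y axis; its own y axis runs along the wing, z is up. The wing is a bar 10 mm thick and 32 mm long; its top is 4 mm above this point, the steel disc at its foot (30 mm across, 3 mm high) 23 mm below it
- turn_right (a joint): turn of the right fastener relative to the panel, rad, counter-clockwise seen from above is positive; 0 = the wing (and its white slot line) lies along the panel's y axis, in line with the yellow marks; limits -1.7 and 1.7; starts between 0.75 and 1.3; light even friction (0.05 N m), stays where it is left
- grip_right (a point): point to grip on the right fastener's red wing, on its turning axis, 26 mm above the panel's top, -62 mm from the panel's centre along the panel's y axis; its own y axis runs along the wing, z is up. The wing is a bar 10 mm thick and 32 mm long; its top is 4 mm above this point, the steel disc at its foot (30 mm across, 3 mm high) 23 mm below it
- tape_roll: bystander: roll of black tape, 64 x 62 x 19 mm, lying flat beyond the housing; origin at the centre of its underside
- pot: bystander: small white pot with a yellow lid, 36 mm across, 39 mm high, beyond the housing; origin at the centre of its underside
- cutters: bystander: side cutters with orange handles, 50 x 118 x 12 mm, lying flat to the left of the housing; origin at the centre of the underside

How it is judged:
By the outcome, as a careful person would: the job done as asked, in the order asked, and still so for the second after the job is handed in, while the arm keeps its last pose, push and grip.
It also fails if it takes over 58 s, if anything falls off the work surface, if the arm or the gripper's body presses on something with over 40 N, if the wrist force passes 120 N, or if a joint passes its speed limit or range.

## Working session

There is one attempt and no reset: what is moved stays moved. The work goes in short steps, Python scripts to look and compute and a tool call to move; the robot and the scene stay as the last step left them, time stands still between calls to the robot, and variables do not carry over. Pictures are saved under pics/ and viewed, about 8 in all and at most 12, crops included, and the job is handed in when it is done.

Besides the shell and the picture viewer there is one more tool, called after "Call:" as name(argument=value, ...) on one line, values as JSON. step_arm: Moves the arm, as the interface text tells. Its arguments: {"type":"object","properties":{"rows":{"type":"array"},"squeeze":{"type":"number"}},"required":["rows"]}

```bash
mkdir -p pics; ls
python3 - <<'E'
from plant import env, optics
import cv2, numpy as np
s=env.sense(); print({k:np.round(v,4).tolist() for k,v in s.items()})
for n in ("top","scene"):
    im=optics.grab_frame(n); cv2.imwrite(f"pics/{n}0.png",im[:,:,::-1])
    print(n,optics.camera_info(n))
print(optics.camera_info("wrist"))
E
```

```text
pics
{'time': 0.0, 'qpos': [1.0734, 0.4352, 0.025, 1.5741, -0.0116, 1.134, -0.0751], 'joint_vel': [-0.0002, -0.0003, -0.001, -0.0013, -0.0017, 0.0008, -0.0003], 'joint_torque': [-0.0007, -67.0464, 1.0256, -31.6213, 0.0158, 0.0124, 0.0], 'eef_pos': [0.2401, -0.5765, 0.2305], 'eef_rot': [0.9806, 0.1961, -0.0002, -0.0008], 'wrist_force': [-0.4228, 1.1166, -0.2653], 'ft_torque': [-0.0257, -0.0014, -0.0143], 'grip_width': 0.0858}
top {'K': array([[480.12483244,   0.        , 276.89159309],
       [  0.        , 480.12483244, 213.32619353],
       [  0.        ,   0.        ,   1.        ]]), 'k1': -0.010884051199882736, 'rvec': array([ 2.13589312, -2.16545912,  0.12837926]), 'tvec': array([0.35458188, 0.60380861, 0.94767193])}
scene {'K': array([[425.01182865,   0.        , 282.59485026],
       [  0.        , 425.01182865, 205.38164748],
       [  0.        ,   0.        ,   1.        ]]), 'k1': 0.011143345745896755, 'rvec': array([ 1.23149147, -2.3678692 ,  0.86346657]), 'tvec': array([0.61055338, 0.27011244, 0.72283259])}
{'K': array([[365.4104001 ,   0.        , 279.89252624],
       [  0.        , 365.4104001 , 204.062627  ],
       [  0.        ,   0.        ,   1.        ]]), 'k1': -0.028255340973692256, 'tool_from_camera': array([[-5.95467830e-04, -9.48926012e-01, -3.15498130e-01,
         8.19833485e-02],
       [ 9.99998660e-01, -1.04606567e-03,  1.25887242e-03,
         1.18687111e-03],
       [-1.52460854e-03, -3.15496957e-01,  9.48925363e-01,
        -1.42125332e-01],
       [ 0.00000000e+00,  0.00000000e+00,  0.00000000e+00,
         1.00000000e+00]])}
```

View pics/top0.png

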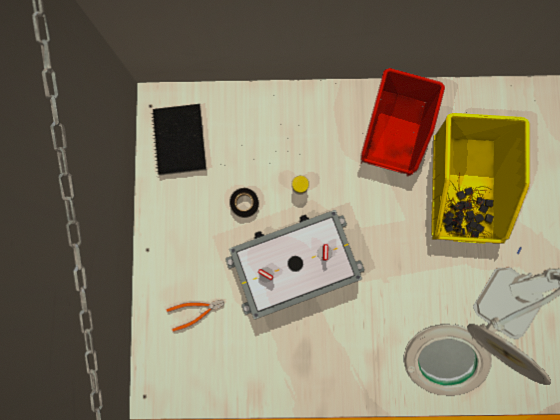

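View pics/scene0.png

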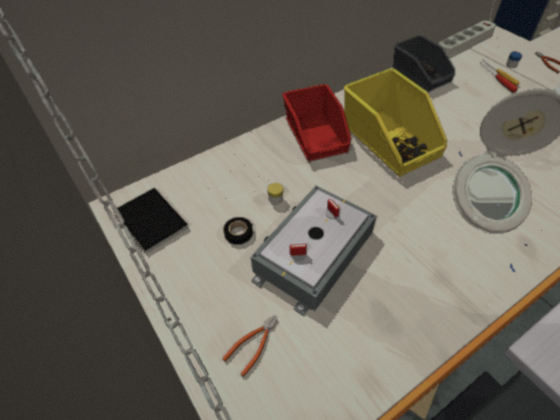

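The top view shows the housing centred near (296,264), the left wing near (265,274), the right wing near (325,252) and the black disc near (296,264). The scene view agrees, with the bystanders up-left and to the left of the housing. Next I turn these pixels into positions.

```bash
cat > h.py <<'E'
import numpy as np, cv2
from plant import env, optics
from scipy.spatial.transform import Rotation as R
def cam(n, s=None):
    c=optics.camera_info(n); K=c["K"]; d=np.array([c["k1"],0,0,0,0.])
    if n!="wrist":
        Rm=cv2.Rodrigues(c["rvec"])[0]; return K,d,Rm.T,-Rm.T@c["tvec"]
    s=s or env.sense(); Rt=R.from_quat(s["eef_rot"]).as_matrix(); T=c["tool_from_camera"]
    return K,d,Rt@T[:3,:3],Rt@T[:3,3]+s["eef_pos"]
def px2w(C,uv,z):
    K,d,Rc,o=C
    p=cv2.undistortPoints(np.array(uv,float).reshape(-1,1,2),K,d)[:,0]
    r=np.c_[p,np.ones(len(p))]@Rc.T
    return o+r*((z-o[2])/r[:,2])[:,None]
def w2px(C,X):
    K,d,Rc,o=C
    return cv2.projectPoints(np.array(X,float).reshape(-1,3),cv2.Rodrigues(Rc.T)[0],-Rc.T@o,K,d)[0][:,0]
def comps(m,amin):
    n,l,st,ce=cv2.connectedComponentsWithStats(m.astype(np.uint8))
    return [(ce[i],np.argwhere(l==i)[:,::-1]) for i in range(1,n) if st[i,4]>=amin]
E
python3 - <<'E'
from h import *
im=cv2.imread("pics/top0.png"); C=cam("top"); print("campos",C[3])
hsv=cv2.cvtColor(im,cv2.COLOR_BGR2HSV); H,S,V=cv2.split(hsv)
roi=np.zeros(H.shape,bool); roi[205:325,225:370]=1
for nm,m,z,a in (("red",((H<8)|(H>172))&(S>150)&(V>80),.09,10),("disc",(V<50),.062,60),("yellow",(abs(H.astype(int)-27)<8)&(S>120)&(V>120),.062,2)):
    for c,p in comps(m&roi,a):
        w=px2w(C,p,z); r=cv2.minAreaRect(w[:,:2].astype(np.float32)*1000)
        print(nm,len(p),c.round(1),w.mean(0).round(4),np.round(r[1],1),round(r[2],1))
crop=cv2.resize(im[205:325,220:370],None,fx=5,fy=5,interpolation=cv2.INTER_CUBIC); cv2.imwrite("pics/crop0.png",crop)
E
```

```text
campos [0.48199462 0.33804    1.02068868]
red 47 [324.7 252.2] [0.5251 0.2544 0.09  ] [ 7.7 29. ] 88.5
red 42 [265.6 274.3] [0.4844 0.369  0.09  ] [29.3  9.2] 59.7
disc 164 [244.4 210.9] [0.6118 0.4115 0.062 ] [52.6 22.4] 89.2
disc 158 [295.  263.3] [0.5053 0.3115 0.062 ] [26.6 26.7] 44.0
yellow 10 [345.9 244.5] [0.5412 0.2093 0.062 ] [3.5 9. ] 25.6
yellow 6 [335.5 248.5] [0.5335 0.2302 0.062 ] [6. 2.] 89.2
yellow 6 [313.5 256.5] [0.5182 0.2744 0.062 ] [6. 2.] 89.2
yellow 6 [276.5 270. ] [0.4925 0.3483 0.062 ] [1.9 6.9] 17.6
yellow 3 [255. 278.] [0.4774 0.3911 0.062 ] [4. 0.] 89.3
yellow 9 [243.8 282.2] [0.4694 0.4134 0.062 ] [3.1 8.1] 17.6
```

View pics/crop0.png

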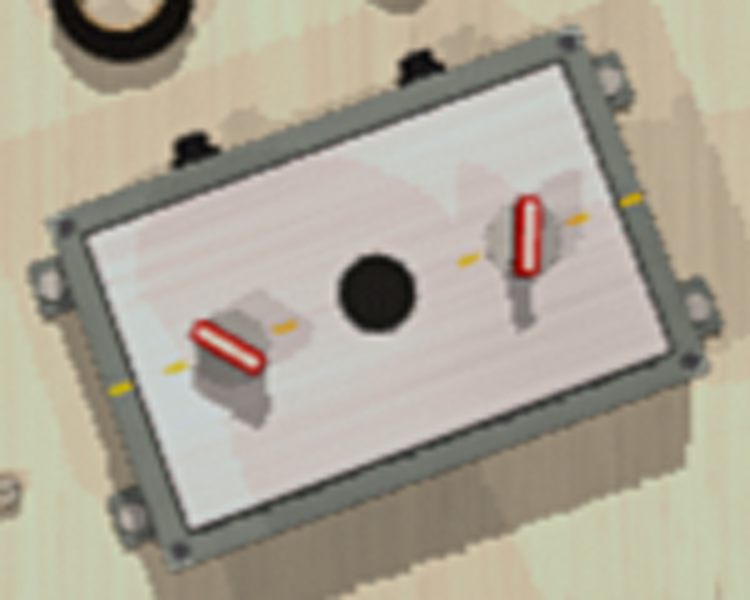

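The crop confirms it: the panel y axis is at about 19.4° yaw, the right wing lies almost along world x, and the left wing is at about -32° yaw. Next come the precise wing angles and the height of the obstacles (magnifier, bins) along the path.

Run:
```python
from h import *
C=cam("top"); D=cam("scene")
im=cv2.imread("pics/top0.png"); H,S,V=cv2.split(cv2.cvtColor(im,cv2.COLOR_BGR2HSV))
m=((H<8)|(H>172))&(S>80)&(V>80)
m=cv2.morphologyEx(m.astype(np.uint8),cv2.MORPH_CLOSE,np.ones((3,3)))>0
roi=np.zeros(H.shape,bool); roi[230:300,240:345]=1
for c,p in comps(m&roi,20):
    w=px2w(C,p,.091)[:,:2]; e,v=np.linalg.eigh(np.cov(w.T)); d=v[:,1]*np.sign(v[1,1])
    print(len(p),w.mean(0).round(4),"wing yaw",np.degrees(np.arctan2(-d[0],d[1])).round(1),np.sqrt(12*e).round(4))
def tri(a,b):
    ra=px2w(C,[a],0)[0]-C[3]; rb=px2w(D,[b],0)[0]-D[3]
    A=np.c_[ra,-rb]; t=np.linalg.lstsq(A,D[3]-C[3],rcond=None)[0]
    P=C[3]+ra*t[0]; Q=D[3]+rb*t[1]; return ((P+Q)/2).round(3),np.linalg.norm(P-Q).round(4)
print("ring",tri((447,362),(493,192)),"disc2",tri((508,352),(520,120)))
print("disc",tri((295.3,263.5),(316,233)),"yellowbin corner",tri((448,117),(347,82)),tri((527,122),(392,70)))
print(px2w(C,[(450,420),(300,410)],0).round(3))
```

```text
91 [0.5259 0.2534] wing yaw 85.6 [0.0105 0.0315]
86 [0.4849 0.37  ] wing yaw -30.9 [0.0104 0.0299]
ring (array([0.332, 0.059, 0.176]), np.float64(0.0016)) disc2 (array([0.366, 0.006, 0.287]), np.float64(0.0046))
disc (array([0.505, 0.311, 0.062]), np.float64(0.0009)) yellowbin corner (array([0.77 , 0.021, 0.151]), np.float64(0.0037)) (array([ 0.769, -0.136,  0.126]), np.float64(0.0038))
[[0.186 0.001 0.   ]
 [0.209 0.305 0.   ]]
```

The obstacles are the magnifier lamp, up to about z 0.35 near (0.35, 0.03), and the bins at about 0.15. I'll raise the tool to z≈0.48 and swing round at a radius of 0.62.

Call:
step_arm(rows=[[[0,0,0],[0,0,50],60],[[0,0,0],[0,0,50],60],[[0,0,0],[0,0,50],60],[[0,0,0],[0,0,50],60],[[0,0,0],[0,0,50],60],[[0,0,5],[40,30,0],60],[[0,0,5],[40,30,0],60],[[0,0,5],[40,30,0],60]])

```text
time: 0.9
eef_pos: [0.3613, -0.4859, 0.4813]
eef_rot: [0.946, 0.324, 0.0, 0.0]
wrist_force: [0.4, -0.2, -0.0]
grip_width: 0.0598
```

Call:
step_arm(rows=[[[0,0,5],[36,34,0],60],[[0,0,5],[36,34,0],60],[[0,0,5],[33,37,0],60],[[0,0,5],[30,39,0],60],[[0,0,5],[25,43,0],60],[[0,0,5],[25,43,0],60],[[0,0,5],[20,45,0],60],[[0,0,5],[20,45,0],60]])

```text
time: 1.7
eef_pos: [0.5858, -0.1651, 0.4809]
eef_rot: [0.778, 0.628, -0.0, -0.0]
wrist_force: [0.5, -0.2, -0.7]
grip_width: 0.06
```

Call:
step_arm(rows=[[[0,0,2],[15,47,0],60],[[0,0,2],[8,49,0],60],[[0,0,2],[0,50,0],60],[[0,0,2],[-5,49,0],60],[[0,0,0],[-10,48,0],60],[[0,0,0],[-15,47,0],60],[[0,0,0],[-18,46,0],60],[[0,0,0],[-18,46,0],60]])

```text
time: 2.5
eef_pos: [0.5413, 0.2167, 0.4809]
eef_rot: [0.734, 0.68, -0.0, -0.0]
wrist_force: [1.5, 0.2, 0.5]
grip_width: 0.0597
```

Call:
step_arm(rows=[[[0,0,0],[-16,36,0],50],[[0,0,0],[0,0,-50],50],[[0,0,0],[0,0,-50],50],[[0,0,0],[0,0,-50],50],[[0,0,0],[0,0,-50],50],[[0,0,0],[0,0,-40],50],[[0,0,0],[0,0,0],50],[[0,0,0],[0,0,0],50]])

```text
time: 3.3
eef_pos: [0.5265, 0.2511, 0.242]
eef_rot: [0.734, 0.68, -0.0, -0.0]
wrist_force: [-0.2, 0.6, 1.0]
grip_width: 0.0498
```

```bash
cat > look.py <<'E'
import sys
from h import *
def look(nm,cam_="wrist",ztop=.062):
    s=env.sense(); im=optics.grab_frame(cam_); bgr=im[:,:,::-1].copy(); cv2.imwrite(f"pics/{nm}.png",bgr)
    C=cam(cam_,s); H,S,V=[a.astype(int) for a in cv2.split(cv2.cvtColor(bgr,cv2.COLOR_BGR2HSV))]
    print("tcp",s["eef_pos"].round(4),"tool y yaw",np.degrees(2*np.arctan2(s["eef_rot"][1],s["eef_rot"][0])).round(2)-90,"q7",s["qpos"][6].round(2),"F",s["wrist_force"].round(2))
    k=np.ones((5,5))
    for n,m,z,a in (("red",((H<8)|(H>172))&(S>110)&(V>70),ztop+.030,30),("yellow",(abs(H-25)<8)&(S>120)&(V>100),ztop,6),("black",V<45,ztop,150)):
        m=cv2.morphologyEx(m.astype(np.uint8),cv2.MORPH_CLOSE,k if n=="red" else np.ones((2,2)))
        for c,p in comps(m,a):
            w=px2w(C,p,z)[:,:2]
            q=w.mean(0)
            if np.linalg.norm(q-[.505,.311])>.13: continue
            e,v=np.linalg.eigh(np.cov(w.T)); d=v[:,1]*(np.sign(v[1,1]) or 1)
            print(n,len(p),c.round(0),q.round(4),"yaw",np.degrees(np.arctan2(-d[0],d[1])).round(1),np.sqrt(12*abs(e)).round(4))
if __name__=="__main__": look(*sys.argv[1:3],*[float(x) for x in sys.argv[3:]])
E
python3 look.py w1 wrist
```

```text
tcp [0.5265 0.2511 0.242 ] tool y yaw -4.3799999999999955 q7 -0.8 F [-0.2   0.59  1.03]
red 763 [215.  35.] [0.489 0.368] yaw -30.5 [0.0127 0.0295]
red 457 [280. 180.] [0.5283 0.2546] yaw 84.5 [0.0124 0.0311]
yellow 37 [207.  11.] [0.4803 0.39  ] yaw 20.4 [0.0026 0.0084]
yellow 35 [232.  67.] [0.4955 0.3467] yaw 20.3 [0.0028 0.0081]
yellow 25 [271. 152.] [0.5213 0.273 ] yaw 23.4 [0.0024 0.0081]
yellow 22 [291. 198.] [0.5364 0.2295] yaw 21.4 [0.0024 0.0081]
yellow 34 [301. 217.] [0.5442 0.2094] yaw 20.0 [0.0037 0.0087]
black 211 [316.  16.] [0.5669 0.3793] yaw 19.4 [0.0091 0.0143]
black 961 [252. 111.] [0.5084 0.31  ] yaw -7.8 [0.0256 0.0258]
black 161 [356. 122.] [0.5969 0.2938] yaw 20.1 [0.0089 0.014 ]
```

View pics/w1.png

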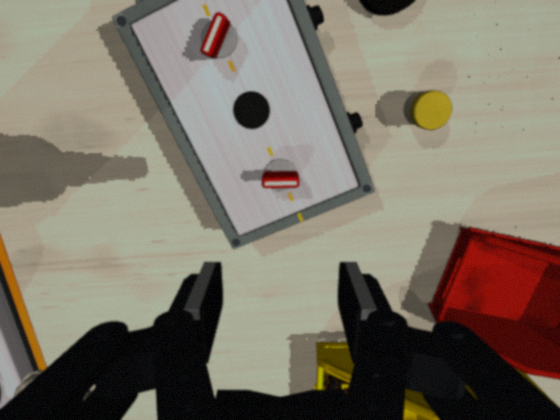

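The wrist view shows the right wing at (280,180), the left wing at (215,35) and the disc at (252,111). Top and wrist positions agree within about 3 mm and the panel yaw is 19.3°. I'm descending on the right wing.

Call:
step_arm(rows=[[[0,0,-0.6],[0.5,1.5,-45],40],[[0,0,0],[0,0,-45],40],[[0,0,0],[0,0,-40],40],[[0,0,0],[0,0,-20],40],[[0,0,0],[0,0,-12],40],[[0,0,0],[0,0,-7],40],[[0,0,0],[0,0,0],40],[[0,0,0],[0,0,0],40]], squeeze=20)

```text
time: 4.15
eef_pos: [0.5279, 0.2532, 0.0739]
eef_rot: [0.737, 0.676, 0.001, 0.0]
wrist_force: [-0.6, -0.2, -0.8]
grip_width: 0.0401
```

```bash
python3 look.py w2 wrist; python3 -c "
from h import *
cv2.imwrite('pics/t2.png',cv2.resize(optics.grab_frame('top')[205:325,220:370,::-1],None,fx=4,fy=4)); print(env.sense()['eef_pos'])"
```

```text
tcp [0.5279 0.2532 0.0739] tool y yaw -4.989999999999995 q7 -0.92 F [-0.65 -0.15 -0.82]
red 1555 [117.  15.] [0.488  0.3576] yaw 86.7 [0.0087 0.0174]
red 2718 [278. 281.] [0.529  0.2606] yaw 87.6 [0.0185 0.0276]
yellow 179 [172.  55.] [0.495  0.3474] yaw 20.0 [0.0029 0.0088]
yellow 113 [257. 223.] [0.5207 0.2737] yaw 19.0 [0.0029 0.0086]
yellow 20 [300. 308.] [0.5372 0.2271] yaw 82.7 [0.0021 0.0026]
yellow 94 [315. 333.] [0.5438 0.212 ] yaw 20.6 [0.0034 0.0084]
black 4159 [217. 144.] [0.5079 0.3109] yaw 62.2 [0.0266 0.0266]
black 391 [418. 155.] [0.5926 0.2987] yaw 19.5 [0.0061 0.012 ]
black 37161 [282. 371.] [0.525  0.1879] yaw 84.6 [0.0797 0.2692]
[0.52768971 0.25304482 0.07368998]
```

View pics/w2.png

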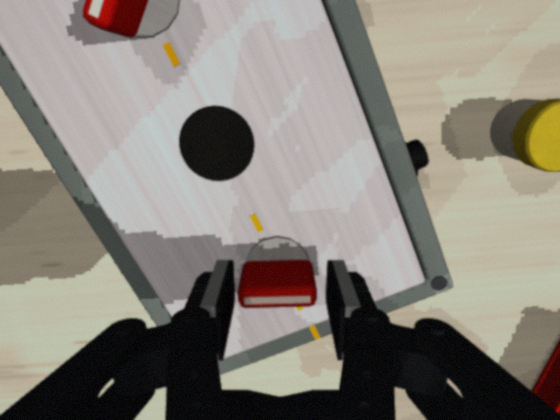

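Looking down the jaws, the wing's long side spans them: the tool is 90° off because my angle convention was wrong (tool y must point along the wing-yaw angle measured from x). Nothing has been touched. I'm raising, turning +90° and descending again.

Call:
step_arm(rows=[[[0,0,0],[0,0,25],40],[[0,0,0],[0,0,25],40],[[0,0,8.5],[0,0,0],40],[[0,0,8.5],[0,0,0],40],[[0,0,8.5],[0,0,0],40],[[0,0,8.5],[0,0,0],40],[[0,0,8.5],[0,0,0],40],[[0,0,8.5],[0,0,0],40]])

```text
time: 5.05
eef_pos: [0.5273, 0.2526, 0.1233]
eef_rot: [0.372, 0.928, 0.0, 0.001]
wrist_force: [-0.2, -0.4, -0.5]
grip_width: 0.0399
```

Call:
step_arm(rows=[[[0,0,8.5],[0,0,0],40],[[0,0,8.5],[0,0,0],40],[[0,0,8.5],[0,0,0],40],[[0,0,8.5],[0,0,0],40],[[0,0,5],[0,0,0],40],[[0,0,0],[0,0,0],40]])

```text
time: 5.65
eef_pos: [0.5273, 0.2524, 0.1229]
eef_rot: [0.043, 0.999, 0.0, 0.0]
wrist_force: [-0.6, 0.2, -0.0]
grip_width: 0.0398
```

```bash
python3 look.py w3 wrist
```

```text
tcp [0.5273 0.2524 0.1229] tool y yaw 85.06 q7 0.46 F [-0.55  0.23 -0.02]
red 1062 [507. 147.] [0.4861 0.3647] yaw -27.2 [0.0121 0.0325]
red 771 [282. 236.] [0.5227 0.2529] yaw 84.4 [0.0103 0.0355]
yellow 49 [556. 106.] [0.472  0.4077] yaw 23.1 [0.0034 0.0044]
yellow 76 [525. 123.] [0.48   0.3914] yaw 19.7 [0.0027 0.0085]
yellow 81 [446. 157.] [0.4952 0.3482] yaw 18.6 [0.003  0.0089]
yellow 58 [318. 210.] [0.5211 0.2745] yaw 19.2 [0.0026 0.0082]
yellow 55 [248. 240.] [0.5362 0.2314] yaw 20.7 [0.0026 0.0083]
yellow 75 [215. 250.] [0.5415 0.2102] yaw 20.5 [0.0034 0.009 ]
black 180 [364.  66.] [0.4435 0.3027] yaw 19.3 [0.0014 0.0384]
black 2108 [381. 183.] [0.5078 0.3115] yaw -39.9 [0.0263 0.0264]
```

View pics/w3.png

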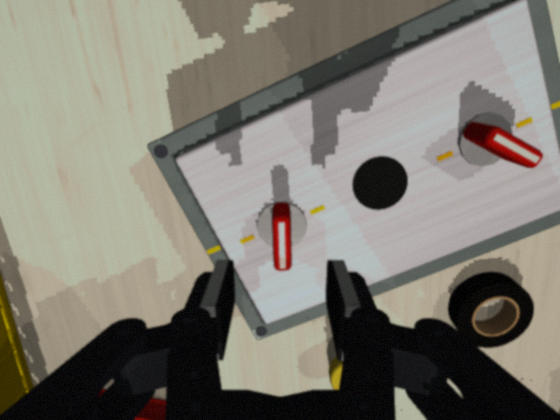

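The right wing now stands upright midway between the fingers at (282,236), with its long side along the pads. I'm descending and closing on it.

Call:
step_arm(rows=[[[0,0,0],[0,0.5,-20],40],[[0,0,0],[0,0,-20],40],[[0,0,0],[0,0,-9],40],[[0,0,0],[0,0,0],30],[[0,0,0],[0,0,0],8],[[0,0,0],[0,0,0],8],[[0,0,0],[0,0,0],8],[[0,0,0],[0,0,0],8]], squeeze=20)

```text
time: 6.5
eef_pos: [0.5272, 0.2535, 0.0741]
eef_rot: [0.044, 0.999, 0.0, 0.001]
wrist_force: [-0.1, 0.8, 1.5]
grip_width: 0.0095
```

Call:
step_arm(rows=[[[0,0,-8],[0,0,0],6],[[0,0,-8],[0,0,0],6],[[0,0,-8],[0,0,0],6],[[0,0,-8],[0,0,0],6],[[0,0,-8],[0,0,0],6],[[0,0,-8],[0,0,0],6],[[0,0,-8],[0,0,0],6],[[0,0,-8],[0,0,0],6]], squeeze=30)

```text
time: 7.3
eef_pos: [0.527, 0.253, 0.0738]
eef_rot: [0.569, 0.823, 0.0, 0.0]
wrist_force: [-0.7, -1.3, 2.9]
grip_width: 0.009
```

Call:
step_arm(rows=[[[0,0,-1.8],[0,0,0],6],[[0,0,0],[0,0,0],6],[[0,0,0],[0,0,0],6]])

```text
time: 7.6
eef_pos: [0.527, 0.253, 0.0735]
eef_rot: [0.578, 0.816, 0.0, 0.0]
wrist_force: [-0.8, -1.4, 2.9]
grip_width: 0.0093
```

```bash
python3 look.py w4 wrist
```

```text
tcp [0.527  0.253  0.0735] tool y yaw 19.379999999999995 q7 -0.55 F [-0.75 -1.42  2.93]
red 1443 [280. 279.] [0.5251 0.261 ] yaw 20.4 [0.0092 0.0405]
yellow 179 [281.  29.] [0.4953 0.3475] yaw 19.1 [0.0026 0.0091]
yellow 109 [281. 218.] [0.5209 0.2741] yaw 19.1 [0.0026 0.0088]
yellow 83 [281. 339.] [0.5428 0.212 ] yaw 20.1 [0.003  0.0086]
black 198 [471.  14.] [0.5618 0.377 ] yaw 17.3 [0.0028 0.0098]
black 2625 [541.  33.] [0.5914 0.3804] yaw 44.6 [0.0144 0.0263]
black 4283 [281. 129.] [0.508  0.3112] yaw 26.3 [0.0264 0.0265]
black 37636 [281. 372.] [0.5503 0.1913] yaw -70.7 [0.0778 0.226 ]
```

The marks line up in the wrist view (column 281) and the tool is at 19.4° against the panel's 19.3°. I'm releasing and moving on to the left wing.

Call:
step_arm(rows=[[[0,0,0],[0,0,0],40],[[0,0,0],[0,0,0],40],[[0,0,0],[0,0,0],40],[[0,0,0],[0,0,20],40],[[0,0,0],[0,0,30],40],[[0,0,-8.35],[-7,20,0],40],[[0,0,-8.35],[-7,20,0],40],[[0,0,-8.35],[-7,20,0],40]])

```text
time: 8.45
eef_pos: [0.5058, 0.3136, 0.1235]
eef_rot: [0.744, 0.668, 0.0, -0.0]
wrist_force: [0.2, 0.4, -0.0]
grip_width: 0.0399
```

Call:
step_arm(rows=[[[0,0,-8.35],[-7,20,0],40],[[0,0,-8.35],[-7,20,0],40],[[0,0,-8.35],[-6,17,0],40],[[0,0,0],[0,0,0],40],[[0,0,0],[0,0,0],40]])

```text
time: 8.95
eef_pos: [0.4857, 0.3699, 0.1231]
eef_rot: [0.869, 0.495, -0.0, 0.0]
wrist_force: [0.2, -0.0, 0.7]
grip_width: 0.0402
```

```bash
python3 look.py w5 wrist
```

```text
tcp [0.4857 0.3699 0.1231] tool y yaw -30.619999999999997 q7 -1.46 F [ 0.24 -0.04  0.67]
red 887 [279. 233.] [0.4905 0.3756] yaw -31.1 [0.0103 0.0364]
yellow 97 [219. 174.] [0.4733 0.4136] yaw 20.1 [0.0035 0.0092]
yellow 64 [250. 202.] [0.4796 0.3904] yaw 18.6 [0.0027 0.0084]
yellow 57 [309. 248.] [0.4948 0.3469] yaw 19.5 [0.0028 0.0085]
yellow 48 [398. 318.] [0.5206 0.2728] yaw 19.2 [0.0029 0.0086]
black 474 [377. 126.] [0.5629 0.3921] yaw 19.2 [0.0102 0.0147]
black 425 [478. 220.] [0.5914 0.3109] yaw 20.5 [0.01   0.0176]
black 37585 [282. 370.] [0.4321 0.2735] yaw 59.6 [0.1092 0.3522]
```

View pics/w5.png

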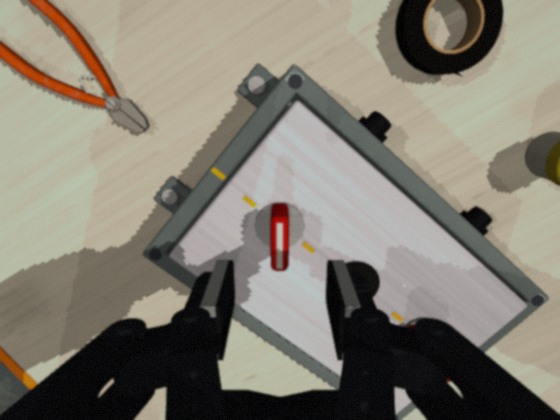

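The left wing stands upright between the fingers at (279,233), aligned with them. I'm descending, closing and turning it +50°.

Call:
step_arm(rows=[[[0,0,0],[0,0,-20],40],[[0,0,0],[0,0,-20],40],[[0,0,0],[0,0,-9],40],[[0,0,0],[0,0,0],30],[[0,0,0],[0,0,0],8],[[0,0,0],[0,0,0],8],[[0,0,0],[0,0,0],8],[[0,0,0],[0,0,0],8]], squeeze=20)

```text
time: 9.8
eef_pos: [0.4864, 0.3702, 0.0751]
eef_rot: [0.87, 0.493, 0.001, 0.0]
wrist_force: [0.6, -0.8, 2.3]
grip_width: 0.0094
```

Call:
step_arm(rows=[[[0,0,8],[0,0,0],6],[[0,0,8],[0,0,0],6],[[0,0,8],[0,0,0],6],[[0,0,8],[0,0,0],6],[[0,0,8],[0,0,0],6],[[0,0,8],[0,0,0],6],[[0,0,1.9],[0,0,0],6],[[0,0,0],[0,0,0],6]], squeeze=30)

```text
time: 10.6
eef_pos: [0.4863, 0.3703, 0.0747]
eef_rot: [0.582, 0.814, 0.001, 0.0]
wrist_force: [1.4, -0.3, 1.2]
grip_width: 0.0091
```

```bash
python3 look.py w6 wrist; python3 look.py t6 top
```

```text
tcp [0.4863 0.3703 0.0747] tool y yaw 18.89 q7 -0.76 F [ 1.43 -0.31  1.18]
red 1499 [280. 278.] [0.4847 0.3781] yaw 19.4 [0.0094 0.0404]
yellow 164 [278. 163.] [0.4716 0.4147] yaw 18.8 [0.0034 0.009 ]
yellow 107 [280. 218.] [0.4806 0.3909] yaw 18.4 [0.0027 0.0087]
black 218 [128. 167.] [0.4102 0.3922] yaw -35.7 [0.0062 0.0065]
black 39319 [281. 372.] [0.5098 0.3074] yaw -71.3 [0.0763 0.2238]
tcp [0.4863 0.3703 0.0747] tool y yaw 18.819999999999993 q7 -0.77 F [ 1.51 -0.72  3.21]
red 83 [325. 252.] [0.5258 0.2539] yaw 21.0 [0.0099 0.0309]
yellow 9 [347. 246.] [0.5391 0.2078] yaw 29.9 [0.0042 0.0096]
yellow 6 [336. 249.] [0.5318 0.2289] yaw 12.2 [0.0031 0.0083]
```

Call:
step_arm(rows=[[[0,0,0.6],[0,0,0],6],[[0,0,0],[0,0,0],6],[[0,0,0],[0,0,0],40],[[0,0,0],[0,0,0],40],[[0,0,0],[0,0,0],40],[[0,0,0],[0,0,30],40],[[0,0,0],[0,0,50],40],[[0,0,0],[10,-30,30],40]])

```text
time: 11.5
eef_pos: [0.4936, 0.3453, 0.1876]
eef_rot: [0.574, 0.819, 0.002, -0.001]
wrist_force: [0.5, 1.8, 1.3]
grip_width: 0.04
```

Call:
step_arm(rows=[[[0,0,0],[14,-42,0],10],[[0,0,0],[14,-42,0],0],[[0,0,0],[14,-40,0],0],[[0,0,0],[0,0,0],0],[[0,0,0],[0,0,0],0]])

```text
time: 12.0
eef_pos: [0.538, 0.2148, 0.1841]
eef_rot: [0.577, 0.816, -0.0, -0.0]
wrist_force: [0.1, 0.8, 0.4]
grip_width: 0.0
```

```bash
python3 look.py w7 wrist
```

```text
tcp [0.538  0.2148 0.1841] tool y yaw 19.459999999999994 q7 -0.4 F [0.12 0.79 0.38]
red 520 [284. 146.] [0.5277 0.2543] yaw 19.5 [0.0107 0.0329]
yellow 46 [284. 111.] [0.5218 0.2733] yaw 19.7 [0.0027 0.008 ]
yellow 19 [284. 177.] [0.5376 0.228 ] yaw 13.7 [0.0024 0.0048]
yellow 48 [284. 202.] [0.5438 0.2096] yaw 16.6 [0.0032 0.009 ]
black 1696 [285.  51.] [0.5089 0.3104] yaw 37.9 [0.0261 0.0262]
```

View pics/w7.png

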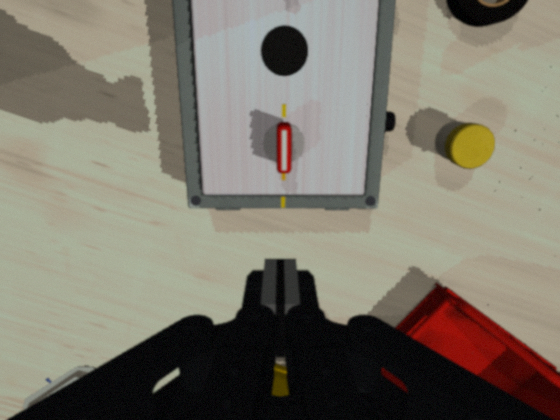

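The right wing at (284,146) is in line with the marks. I'm checking the left wing from the top camera.

```bash
python3 look.py t7 top
python3 - <<'E'
import cv2
im=cv2.imread("pics/t7.png"); cv2.imwrite("pics/t7c.png",cv2.resize(im[220:310,220:340],None,fx=6,fy=6,interpolation=cv2.INTER_CUBIC))
E
```

```text
tcp [0.5374 0.2166 0.1843] tool y yaw 19.61 q7 -0.4 F [0.19 0.4  0.27]
red 81 [325. 252.] [0.5259 0.2537] yaw 20.4 [0.0098 0.0306]
red 83 [265. 274.] [0.4854 0.3696] yaw 19.6 [0.0098 0.031 ]
yellow 9 [245. 283.] [0.4674 0.4114] yaw 14.3 [0.0039 0.0098]
```

View pics/t7c.png

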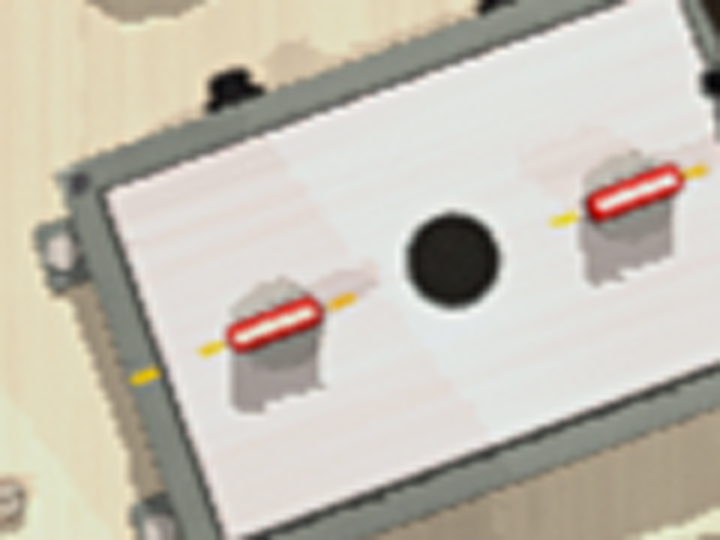

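Both wings are in line with the yellow marks (19.6° and 20.4° against 19.3°, within the pixel noise). I'm moving over the disc with shut fingers and pressing.

Call:
step_arm(rows=[[[0,0,0],[-15,48,0],0],[[0,0,0],[-16,48,0],0],[[0,0,0],[0,0,-40],0],[[0,0,0],[0,0,-40],0],[[0,0,0],[0,0,-24],0],[[0,0,0],[0,0,-10],0],[[0,0,0],[0,0,0],0],[[0,0,0],[0,0,0],0]])

```text
time: 12.9
eef_pos: [0.5073, 0.3126, 0.0715]
eef_rot: [0.576, 0.818, 0.001, 0.0]
wrist_force: [0.4, 1.2, 0.0]
grip_width: 0.0
```

Call:
step_arm(rows=[[[0,0,0],[0,0,-3],0],[[0,0,0],[0,0,-2],0],[[0,0,0],[0,0,-2],0],[[0,0,0],[0,0,-2],0],[[0,0,0],[0,0,0],0],[[0,0,0],[0,0,0],0]])

```text
time: 13.5
eef_pos: [0.5074, 0.3112, 0.0616]
eef_rot: [0.576, 0.817, 0.0, 0.0]
wrist_force: [0.1, -0.4, 2.5]
grip_width: 0.0003
```

Call:
step_arm(rows=[[[0,0,0],[0,0,-1],0],[[0,0,0],[0,0,-1],0],[[0,0,0],[0,0,-1],0],[[0,0,0],[0,0,0],0]])

```text
time: 13.9
eef_pos: [0.5074, 0.3112, 0.0585]
eef_rot: [0.576, 0.817, 0.0, 0.0]
wrist_force: [-0.2, -1.7, 6.3]
grip_width: -0.0001
```

Call:
step_arm(rows=[[[0,0,0],[0,0,-1],0],[[0,0,0],[0,0,-1],0],[[0,0,0],[0,0,0],0]])

```text
time: 14.2
eef_pos: [0.5074, 0.3112, 0.0567]
eef_rot: [0.576, 0.817, 0.0, 0.0]
wrist_force: [-0.1, -2.0, 8.4]
grip_width: -0.0003
```

Call:
step_arm(rows=[[[0,0,0],[0,0,-1],0],[[0,0,0],[0,0,0],0],[[0,0,0],[0,0,0],0]])

```text
time: 14.5
eef_pos: [0.5074, 0.3112, 0.0561]
eef_rot: [0.576, 0.817, 0.0, 0.0]
wrist_force: [-1.1, -3.0, 12.2]
grip_width: 0.0001
```

Call:
step_arm(rows=[[[0,0,0],[0,0,-1],0],[[0,0,0],[0,0,0],0],[[0,0,0],[0,0,0],0]])

```text
time: 14.8
eef_pos: [0.5075, 0.3112, 0.0561]
eef_rot: [0.576, 0.817, 0.0, 0.001]
wrist_force: [-4.6, -4.5, 22.3]
grip_width: 0.0
```

Call:
step_arm(rows=[[[0,0,0],[0,0,-1],0],[[0,0,0],[0,0,0],0],[[0,0,0],[0,0,0],0]])

```text
time: 15.1
eef_pos: [0.5075, 0.3113, 0.056]
eef_rot: [0.576, 0.817, 0.0, 0.001]
wrist_force: [-8.1, -8.2, 32.4]
grip_width: 0.0001
```

The panel is on the hard stop at z = 0.056: force now rises 10 N/mm without any motion. I'm easing back 1 mm to about 22 N and checking with pictures.

Call:
step_arm(rows=[[[0,0,0],[0,0,1],0],[[0,0,0],[0,0,0],0],[[0,0,0],[0,0,0],0]])

```text
time: 15.4
eef_pos: [0.5075, 0.3113, 0.0561]
eef_rot: [0.576, 0.817, 0.0, 0.001]
wrist_force: [-3.7, -5.8, 22.0]
grip_width: -0.0
```

```bash
python3 look.py t9 scene 0.056
python3 - <<'E'
import cv2
im=cv2.imread("pics/t9.png"); cv2.imwrite("pics/t9c.png",cv2.resize(im[150:330,210:410],None,fx=3,fy=3,interpolation=cv2.INTER_CUBIC))
E
```

```text
tcp [0.5075 0.3113 0.0561] tool y yaw 19.61 q7 -0.68 F [-3.74 -5.82 22.02]
red 96 [297. 252.] [0.4768 0.3783] yaw 22.3 [0.0122 0.034 ]
black 1890 [319. 206.] [0.5614 0.2591] yaw 66.9 [0.092 0.132]
```

View pics/t9c.png

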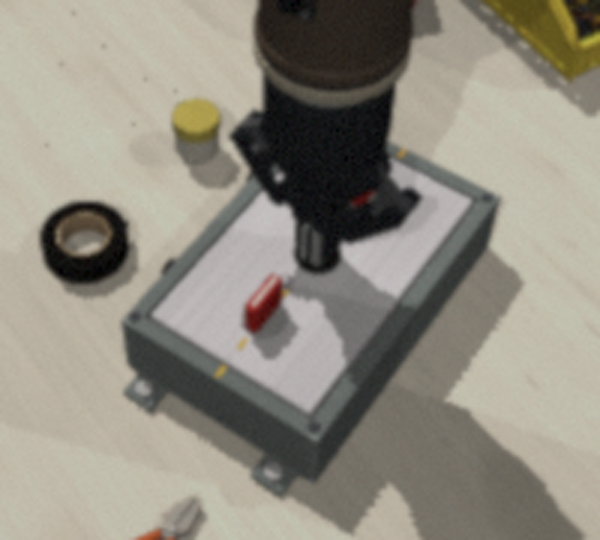

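The panel is flush along the visible rim, the left wing at (265,303) is in line with its marks, the fingers are on the black disc, and the bystanders have not moved. I'm handing in.

```bash
python3 -c "
from plant import env
print(env.close_job()); s=env.sense(); print(s['eef_pos'],s['wrist_force'])"
```

```text
the job is handed in; nothing more can be done
None
the job is handed in; nothing more can be done
```

The access panel is closed and I handed the job in at about 15.5 s, with the shut fingers still pressing on the black disc. I turned the right wing by about −66° and the left wing by about +50°.

**Last checks**
- **Wings:** before pressing, the top camera showed the left wing at 19.6° and the right at 20.4°, against a panel direction of 19.3°. From the wrist camera the right wing read 19.5°. During the press the gripper hid most of the right wing, so I only rechecked the left one.
- **Panel home:** the fingertips went from z 61.6 mm to 56.1 mm and then stopped. Pressing further raised the force from 12 N to 32 N with no more movement, so the panel was on its ledge. I eased back to about 22 N to hold, and the scene picture shows it flush.
- **Bystanders:** the tape roll and pot look unmoved in that last picture, and so does the part of the cutters in view.

**What disagreed:** my first approach to the right wing was 90° off because I mixed up an angle convention. A picture showed it before anything was touched. The top and wrist cameras also differed by 2–3 mm in x, which was small enough not to affect the grasps.

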